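# Unhook the vial basket and start the dryer

### The job

Lift the wire basket of vials, which has a blue grip tab on top, up and off the red hook of the drain stand and lower it gently into the well of the warm-air dryer until it stands level on the well's floor, then let go; keep it upright and do not drop it or put it down on the way. Only then press the dryer's green start button fully in and let it spring back. Leave the bottle, carton, beaker and jar where they are.

Things in the scene. Friction and masses are not known exactly. Their poses are not given: they have to be found in the camera images.
- basket: Loose steel wire basket with six amber vials fixed in it, 350 g, 84 (x) by 120 (y) by 55 mm high; vial tops at 65 mm. Origin: centre of its underside; z up. A stiff bail stands over its middle: uprights at y = +-55 mm and a level bar along y, 12 mm thick in x, from 125 to 140 mm above the origin. It starts hanging by the middle of the bar on the red hook. May stand in the well either way round.
- basket_grip (a point): Centre of the upright blue plastic grip tab on the middle of the basket's bar, 158 mm above the basket's origin. The tab is 12 mm thick (basket's x), 60 mm long (y) and 36 mm high (140 to 176 mm above the origin).
- stand: Fixed drain stand: 16 mm steel post 168 mm high on a white drip tray, 210 by 150 mm, 18 mm high. Origin: foot of the post, on the table. A red round hook, 8 mm thick, runs from the post along the stand's -x, its top at 164 mm, and turns up at its end to 177 mm. The basket hangs across it, 54 to 62 mm from the post, and comes off over the upturned end, along the stand's -x.
- hook_tip (a point): Tip of the upturned end of the hook, 115 mm from the post along the stand's -x, 173 mm above the table.
- dryer: Fixed white open-topped dryer, 180 mm (x) by 255 mm (y), top 105 mm above the table. Origin: on the table under the centre of the well; z up. The rectangular well, with a blue edge, is 102 mm (x) by 140 mm (y) and 75 mm deep, sides along the dryer's x and y. Control deck with the button on its -y side.
- well (a point): Centre of the well's floor, 30 mm above the table; axes as the dryer's. The seated basket's origin comes here.
- start (a joint): Travel of the green start button: 0 up, 0.006 m fully in; springs back, about 5 N fully in.
- start_top (a point): Centre of the top face of the round green start button, 36 mm across, pressed straight down; 123 mm to -y and 20 mm to -x of the well's centre, in the dryer's axes.
- bottle: Bystander: white plastic bottle with a blue cap, 70 mm across, 170 mm high; origin at the centre of its underside.
- carton: Bystander: closed cardboard carton 80 (x) by 140 (y) by 90 mm high; origin at the centre of its underside.
- beaker: Bystander: glass beaker 80 mm across, 100 mm high; origin at the centre of its underside.
- jar: Bystander: amber jar with a red lid, 74 mm across, 100 mm high; origin at the centre of its underside.
There are look-alikes about, which are no part of the job. Of the things shaped like the basket, the steel one is meant.

How it is judged:
On the way, in this order (a step that is already met when the one before it is completed fails the run):
1. the basket is off the hook, held by the fingers in the air: its grip at least 45 mm beyond the hook's tip along the stand's -x, touching neither stand nor table (x of basket_grip in the frame of stand below -0.16 m and height (world z) of basket above 0.05 m and contact force between basket and stand below 0.1 N and contact force between the fingers and basket above 0.5 N), for 0.1 s.
2. the basket stands level on the floor of the well, released (horizontal distance between basket and well below 0.018 m and z of basket in the frame of well below 0.006 m and angle between basket's own z axis and vertical below 0.07 rad and contact force between the fingers and basket below 0.1 N), for 0.3 s.
3. the start button is pressed in by at least 4.5 mm (value of joint start above 0.0045 m), for 0.05 s.
At the end, for the whole second after the job is handed in: The basket is at rest in the well: underside within 6 mm of the well's floor, centred within 18 mm, tilted less than 4 degrees; the start button is back up (within 1.5 mm) and the four bystanders are within 30 mm of where they began (horizontal distance between basket and well below 0.018 m and z of basket in the frame of well below 0.006 m and angle between basket's own z axis and vertical below 0.07 rad and linear speed of basket below 0.02 m/s and value of joint start below 0.0015 m and distance of each of bottle, carton, beaker, jar from where it was at the start of the episode below 0.03 m); the robot touches nothing.
It fails at once if the basket is dropped or put down on the table or the drip tray, or tipped by more than 34 degrees (height (world z) of basket below 0.022 m or angle between basket's own z axis and vertical above 0.6 rad).
It fails at once if the basket falls in the well, or is driven down there, faster than 0.5 m/s (horizontal distance between basket and well below 0.03 m and z of basket in the frame of well below 0.07 m and linear speed of basket above 0.5 m/s).
It fails at once if the start button is pressed (3 mm) before the basket is down in the well (value of joint start above 0.003 m and z of basket in the frame of well above 0.02 m).
It fails at once if a bystander is moved 30 mm or more, or tipped (distance of any of bottle, carton, beaker, jar from where it was at the start of the episode above 0.03 m or angle between any of bottle, carton, beaker, jar's own z axis and vertical above 0.5 rad).
It also fails if it takes over 53 s, if anything falls off the work surface, if the arm or the gripper's body presses on something with over 40 N, if the wrist force passes 120 N, or if a joint passes its speed limit or range.

### The arm

A 6-joint arm with a two-finger parallel gripper is mounted at the origin on the work surface. World frame = base frame: x ahead of the robot, y to its left, z up, the work surface at z = 0. Lengths are in m, angles in rad, forces in N, time in s.
With the tool pointing down it reaches from about 0.3 to 0.825 m from the base axis. Payload 5.4 kg.
Tool frame: the origin (TCP) lies at the centre of the arm's flange, where the gripper is bolted on; the fingertips stand 190 mm ahead of it and the grasp point (between the pads) lies 171 mm ahead of it; z points along the fingers, y is the line along which they close (so a half turn about z gives the same grasp; the last joint's range is limited). The gripper opens to 92 mm and grips with 3 to 60 N. Pads are 20 mm wide; open, the fingers measure 128 mm over their backs; the gripper's body (75 mm by 189 mm) begins 69 mm behind the grasp point.
Start: joints at [0.893, 0.158, 1.597, -0, 1.386, -0.21], TCP at [0.259, 0.513, 0.405] pointing down, gripper open.
Joint ranges: [-2.91, 2.91], [-0.94, 2.29], [0.18, 2.7], [-1.29, 4.43], [0.17, 2.64], [-3, 3]. Speed limits (rad/s): [2.57, 2.57, 3.14, 3.14, 3.14, 3.14].

### API

Orientations are given as a unit quaternion [w, x, y, z].
In Python, from workcell import r gives the robot as it stands.
- The arm moves only by the tool apply_moves, never from a script. Its argument "steps" is a list of rows, each an object with "xyz": the shift along the tool's x, y, z scaled (see below), a list of three; "rot": the turn, a rotation vector about the tool's x, y, z scaled (see below), a list of three. In form: [{"xyz": [tx, ty, tz], "rot": [wx, wy, wz]}, ...]. A call has 1 to 20 rows; each row is the pose to reach, as a shift and turn from the pose commanded when the call began, along the tool's axes at that moment, turning the shorter way round; what a row does not reach only later rows make up. The controller multiplies each number of a shift by 0.4 m and each number of a turn by pi rad. A row lasts 1/12 s, in which the tool goes at most 41.7 mm and 7.16 degrees, less where a joint would pass 70% of its speed; a pose out of reach is approached as far as the arm can. A call with a number of a shift or a turn outside -1 to 1 is refused whole. A call with a gripper value outside its range is refused whole. "gripper" is the closure, from 0 (fully open) to 1 (shut), set as the call begins (left out, the last holds). The fingers move at their own pace and stop on an object; the grip force is fixed at half the most. Time passes only in rows, so rows that repeat a pose let the fingers close. It gives the time, the measured TCP pose, the force, the opening and the grip force at its end, in the units of the state.
- r.read_state(): the state, without advancing time (a new reading comes with each control period).
- r.read_camera(name): name is "scene" or "side" or "wrist"; returns a dict with "color" (420x560x3 uint8, blue, green, red), "range_z" (420x560 float32, m along the optical axis (not along the pixel's ray), 0 where there is no reading), "camera_matrix" (3x3 intrinsics, pixels), "rvec" (rotation vector, rad) and "tvec" (3), from world to camera coordinates, as OpenCV has them. Camera axes: x right, y down, z forward; pixel columns grow to the right and rows downward; lengths in m; the calibration is good to about 2 mm. The wrist camera is an equidistant fisheye: a pixel r from the principal point sees the ray r / f radians off the axis. A picture is of the moment at which its call begins.
- r.job_done(): hands the job in; it is judged then, once.
The state is a dict: "clock": time; "joint_pos": joint angles; "dq": joint speeds; "tau": joint torques, N m; "eef_pos": TCP position; "tcp_rot": TCP orientation; "force": force on the tool from outside, world axes, zero at the start; "torque": the same for the moment, N m; "grip_width": finger opening in m; "gripper_force": force on a finger pad.
Only numpy, scipy, OpenCV 4.12 (cv2) and the standard library are available. Lean on these libraries where they do the work, as an engineer would, in place of code of your own. Each camera call takes 0.05 s, during which the arm holds its last target. There are 200 camera calls.

## Working session

There is one attempt and no reset: what is moved stays moved. The work goes in short steps, Python scripts to look and compute and a tool call to move; the robot and the scene stay as the last step left them, time stands still between calls to the robot, and variables do not carry over. Pictures are saved under pics/ and viewed, at most 10 in all, crops included, and the job is handed in when it is done.

Besides the shell and the picture viewer there is one more tool, called after "Call:" as name(argument=value, ...), one argument or row to a line, values as JSON. apply_moves: Moves the arm, as the interface text tells. Its arguments: {"type":"object","properties":{"steps":{"type":"array"},"gripper":{"type":"number"}},"required":["steps"]}

```bash
mkdir -p pics; cat > h.py <<'E'
import numpy as np, cv2
from scipy.spatial.transform import Rotation as R
from workcell import r
def shot(n,save=None):
    c=r.read_camera(n)
    np.savez(f'pics/{save or n}.npz',**{k:c[k] for k in('color','range_z','camera_matrix','rvec','tvec')})
    cv2.imwrite(f'pics/{save or n}.png',c['color']); return c
def load(n): return dict(np.load(f'pics/{n}.npz'))
def cloud(c,fish=False):
    K=c['camera_matrix'];z=c['range_z'].astype(float);h,w=z.shape
    u,v=np.meshgrid(np.arange(w),np.arange(h))
    x=(u-K[0,2])/K[0,0];y=(v-K[1,2])/K[1,1]
    if fish:
        t=np.hypot(x,y)+1e-9;s=np.tan(np.minimum(t,1.5))/t;x=x*s;y=y*s
    P=np.stack([x*z,y*z,z],-1)
    Rm=cv2.Rodrigues(c['rvec'])[0]
    W=(P-np.ravel(c['tvec']))@Rm
    W[z<=0]=np.nan
    return W
E
python3 - <<'E'
from h import *
a=shot('scene');b=shot('side');w=shot('wrist')
s=r.read_state();print(s['eef_pos'],s['tcp_rot'],s['clock'])
for c in(a,b,w):
    print(c['camera_matrix'].round(1).tolist(),(-cv2.Rodrigues(c['rvec'])[0].T@np.ravel(c['tvec'])).round(3))
E
```

```text
[0.25916837 0.51304223 0.40397938] [-2.82815693e-04  2.31778291e-01  9.72768388e-01 -6.38528000e-04] 0.15
[[380.4, 0.0, 279.8], [0.0, 380.4, 212.3], [0.0, 0.0, 1.0]] [1.018 0.828 0.814]
[[512.8, 0.0, 283.1], [0.0, 512.8, 210.6], [0.0, 0.0, 1.0]] [0.46  1.265 1.254]
[[325.2, 0.0, 281.7], [0.0, 325.2, 201.4], [0.0, 0.0, 1.0]] [0.2   0.543 0.383]
```

View pics/scene.png

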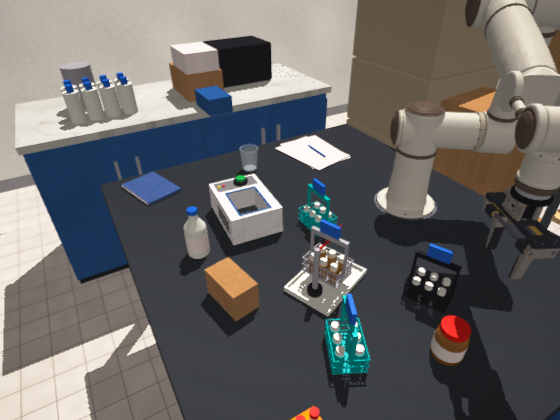

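View pics/side.png

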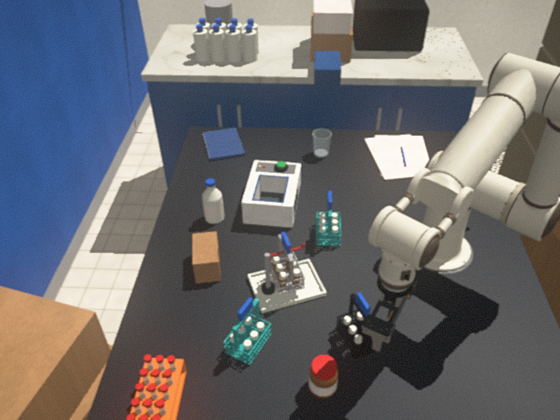

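The steel basket with its blue tab hangs on the stand: scene (328,255), tab (330,230); side (287,268), tab (286,243). It could be confused with the teal baskets at scene (318,212) and (347,340), and the black one at (432,280). I choose the steel one on the white drip tray, and will check it in a close crop while measuring.

```bash
python3 - <<'E'
from h import *
ims=[]
for n,(cx,cy) in dict(scene=(328,262),side=(287,270)).items():
    c=load(n);W=cloud(c);hsv=cv2.cvtColor(c['color'],cv2.COLOR_BGR2HSV)
    cr=c['color'][cy-55:cy+55,cx-55:cx+55];ims.append(cv2.resize(cr,(390,390),interpolation=cv2.INTER_CUBIC))
    def rep(name,m,lo=0):
        k,lab,st,ce=cv2.connectedComponentsWithStats(m.astype(np.uint8))
        for i in range(1,k):
            if st[i,4]<15: continue
            P=W[(lab==i)];P=P[~np.isnan(P[:,0])]
            if len(P)<8: continue
            md=np.median(P,0)
            if md[2]<-.05 or abs(md[0])>1.1 or abs(md[1])>1.1: continue
            d=P[:,:2]-P[:,:2].mean(0);ang=np.degrees(np.arctan2(*np.linalg.svd(d,full_matrices=False)[2][0][::-1]))
            print(n,name,ce[i].round(),st[i,4],md.round(3),np.percentile(P,2,0).round(3),np.percentile(P,98,0).round(3),round(ang,1))
    H,S,V=cv2.split(hsv)
    rep('blue',(abs(H.astype(int)-112)<12)&(S>150)&(V>60))
    rep('green',(abs(H.astype(int)-62)<12)&(S>150)&(V>60))
    rep('red',((H<6)|(H>174))&(S>150)&(V>80))
    # dryer top points
    for nm,zl,zh,xl,xh,yl,yh in [('dryer top',.098,.112,.3,1,-.5,.3)]:
        m=(W[...,2]>zl)&(W[...,2]<zh)&(S<60)&(V>120)
        k,lab,st,ce=cv2.connectedComponentsWithStats(m.astype(np.uint8))
        for i in np.argsort(-st[1:,4])[:3]+1:
            P=W[lab==i];rc=cv2.minAreaRect(P[:,:2].astype(np.float32)*1000);print(n,nm,ce[i].round(),st[i,4],rc)
cv2.imwrite('pics/crop1.png',np.hstack(ims))
E
```

```text
scene blue [149. 166.] 17062 [ 0.873 -1.    -0.046] [-0.273 -1.025 -0.606] [ 1.23  -0.904  0.208] -0.2
scene blue [319. 186.] 146 [ 0.38  -0.043  0.162] [ 0.189 -0.309 -0.   ] [ 0.383 -0.018  0.177] 54.4
scene blue [191. 210.] 89 [ 0.787 -0.116  0.168] [ 0.711 -0.392  0.   ] [ 0.801 -0.105  0.172] 75.3
scene blue [330. 228.] 265 [0.513 0.201 0.203] [ 0.351 -0.005  0.03 ] [0.526 0.226 0.216] 54.3
scene blue [440. 253.] 348 [0.299 0.387 0.162] [ 0.088  0.251 -0.001] [0.313 0.413 0.177] 32.9
scene blue [351. 309.] 249 [0.614 0.419 0.172] [ 0.478  0.281 -0.001] [0.628 0.442 0.178] 46.0
scene green [240. 178.] 58 [ 0.55  -0.287  0.126] [ 0.451 -0.518  0.   ] [ 0.567 -0.274  0.129] 67.0
scene red [324. 244.] 28 [0.531 0.206 0.163] [0.515 0.199 0.16 ] [0.551 0.215 0.165] 21.5
scene red [455. 328.] 658 [0.403 0.54  0.1  ] [ 0.291  0.47  -0.001] [0.431 0.568 0.102] 28.1
scene red [314. 412.] 99 [0.789 0.542 0.112] [ 0.743  0.49  -0.   ] [0.798 0.55  0.114] 47.5
scene red [300. 418.] 32 [0.817 0.538 0.112] [0.812 0.533 0.11 ] [0.824 0.543 0.115] -31.0
scene dryer top [242. 198.] 1214 ((578.233
[... 2060 characters left out ...]
0.065] [0.813 0.669 0.116] 130.4
side red [130. 417.] 50 [0.85  0.698 0.114] [0.84  0.636 0.001] [0.897 0.707 0.119] 130.2
side red [143. 417.] 35 [0.82  0.699 0.113] [0.812 0.678 0.064] [0.844 0.704 0.119] 145.3
side red [156. 417.] 33 [0.79  0.697 0.113] [0.783 0.676 0.063] [0.813 0.702 0.118] 141.0
side dryer top [272. 184.] 1307 ((577.937744140625, -210.6542205810547), (270.01788330078125, 181.13722229003906), 85.03439331054688)
side dryer top [213. 200.] 72 ((781.0228271484375, -101.1195068359375), (66.83444213867188, 36.15561294555664), 12.289149284362793)
side dryer top [452. 239.] 71 ((-20.500423431396484, 59.068275451660156), (85.13525390625, 19.226821899414062), 20.353775024414062)
```

View pics/crop1.png

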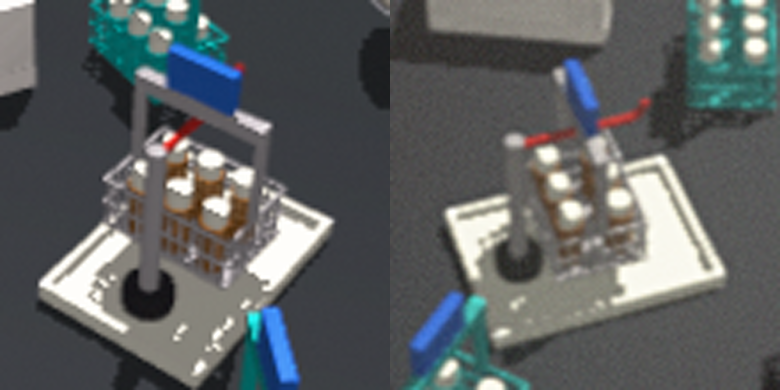

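The crop confirms the choice: a steel basket with amber vials and a blue tab hanging across the red hook, which points away from the post. Next I measure the well and tab more finely.

```bash
cat >> h.py <<'E'
def rect(P): 
    (c,s,a)=cv2.minAreaRect((P[:,:2]*1000).astype(np.float32)); return np.round(c,1),np.round(s,1),round(a,1)
def measure(n,fish=False):
    c=load(n);W=cloud(c,fish);H,S,V=[q.astype(int) for q in cv2.split(cv2.cvtColor(c['color'],cv2.COLOR_BGR2HSV))]
    X,Y,Z=W[...,0],W[...,1],W[...,2]
    near=lambda x,y,d:(abs(X-x)<d)&(abs(Y-y)<d)
    blue=(abs(H-112)<14)&(S>110)&(V>35)
    def go(nm,m):
        P=W[m]
        if len(P)>4: print(n,nm,len(P),*rect(P),'z',np.percentile(P[:,2],[2,50,98]).round(4),'med',np.median(P,0).round(4))
    go('tab',near(.512,.198,.07)&(Z>.17)&(Z<.24)&blue)
    go('tabtop',near(.512,.198,.07)&(Z>.211)&(Z<.24)&blue)
    go('welledge',near(.578,-.17,.12)&(Z>.09)&(Z<.12)&blue)
    go('wellfloor',near(.578,-.17,.1)&(Z>.02)&(Z<.045))
    go('button',near(.555,-.287,.05)&(Z>.112)&(H>45)&(H<80)&(S>120))
    go('dryertop',near(.578,-.21,.17)&(Z>.098)&(Z<.112))
    red=((H<8)|(H>172))&(S>110)&(V>60)
    go('hook',near(.5,.19,.08)&(Z>.15)&(Z<.19)&red)
    go('post',near(.565,.22,.04)&(Z>.155)&(Z<.185)&(S<60))
E
python3 -c "
from h import *
measure('scene');measure('side');measure('wrist',True)"
```

```text
scene tab 264 [511.7 198.5] [15.1 60.2] 21.5 z [0.1825 0.2032 0.2162] med [0.5138 0.2019 0.2032]
scene tabtop 82 [511.  198.1] [14.5 60.1] 22.9 z [0.2111 0.2142 0.2166] med [0.5123 0.1999 0.2142]
scene welledge 67 [ 579.4 -172.4] [150.1 110.5] 85.4 z [0.1028 0.1057 0.1084] med [ 0.5617 -0.1748  0.1057]
scene wellfloor 560 [ 582.2 -170.6] [186.  182.7] 85.7 z [0.0211 0.0324 0.0445] med [ 0.5811 -0.0899  0.0324]
scene button 59 [ 549.8 -291.6] [36.5 32.5] 47.3 z [0.1168 0.1256 0.1294] med [ 0.5515 -0.2863  0.1256]
scene dryertop 1468 [ 578.2 -208.7] [263.1 181.8] 85.2 z [0.0992 0.1051 0.1086] med [ 0.5915 -0.2102  0.1051]
scene hook 32 [506.9 196.7] [103.9   7.2] 20.7 z [0.1596 0.1631 0.1772] med [0.5321 0.2066 0.1631]
scene post 41 [559.8 212.8] [33.3 14.7] 44.1 z [0.1552 0.1654 0.1699] med [0.5686 0.2223 0.1654]
side tab 103 [510.5 197.7] [12.7 66.3] 20.8 z [0.1872 0.2151 0.22  ] med [0.5095 0.2033 0.2151]
side tabtop 70 [510.5 197.7] [12.6 66.3] 21.2 z [0.2111 0.2161 0.2204] med [0.51   0.199  0.2161]
side wellfloor 553 [ 580.6 -168.4] [184.8 180.4] 85.2 z [0.0214 0.0337 0.0441] med [ 0.5836 -0.1896  0.0337]
side button 36 [ 550.4 -291.9] [38.8 30.7] 73.2 z [0.1228 0.1299 0.1355] med [ 0.5506 -0.2887  0.1299]
side dryertop 1384 [ 577.9 -210.7] [270.  181.1] 85.0 z [0.099  0.1073 0.1115] med [ 0.5838 -0.2135  0.1073]
side hook 66 [507.  193.5] [109.2  12.9] 20.8 z [0.1596 0.1645 0.178 ] med [0.4927 0.19   0.1645]
side post 35 [565.2 219. ] [12.1 16.4] 1.8 z [0.1558 0.1665 0.172 ] med [0.5651 0.2201 0.1665]
```

```bash
cat >> h.py <<'E'
def steps(*tg):
    """tg: (x,y,z of grasp point, yaw deg of tool y); printed scaled from current pose"""
    s=r.read_state();q=s['tcp_rot'];R0=R.from_quat([q[1],q[2],q[3],q[0]]);p=np.array(s['eef_pos'])
    print('t',round(s['clock'],2),'grasp pt',(p+R0.apply([0,0,.171])).round(4),'yaw',np.degrees(np.arctan2(*R0.as_matrix()[:2,1][::-1])).round(2),'F',np.round(s['force'],1),'w',s['grip_width'],'gf',s['gripper_force'])
    for x,y,z,a in tg:
        t=np.radians(a);yy=np.array([np.cos(t),np.sin(t),0]);zz=np.array([0,0,-1.]);
        Rt=R.from_matrix(np.c_[np.cross(yy,zz),yy,zz])
        print((R0.inv().apply([x,y,z+.171]-p)/.4).round(4).tolist(),((R0.inv()*Rt).as_rotvec()/np.pi).round(4).tolist())
E
python3 -c "
from h import *
steps((.511,.198,.285,21.2),(.511,.198,.285,201.2))"
```

```text
t 0.15 grasp pt [0.259  0.5129 0.233 ] yaw 63.2 F [-0.7 -0.4  0.6] w 0.09157248355027599 gf 0.0
[-0.9171, -0.4193, -0.1297] [-0.0004, 0.0001, 0.2333]
[-0.9171, -0.4193, -0.1297] [-0.0001, -0.0006, -0.7667]
```

Call:
apply_moves(
  gripper=0.4,
  steps=[
    {"xyz": [-0.06,-0.03,-0.1],"rot": [0,0,0.02]},
    {"xyz": [-0.15,-0.07,-0.13],"rot": [0,0,0.05]},
    {"xyz": [-0.23,-0.105,-0.13],"rot": [0,0,0.07]},
    {"xyz": [-0.31,-0.14,-0.13],"rot": [0,0,0.09]},
    {"xyz": [-0.39,-0.18,-0.13],"rot": [0,0,0.11]},
    {"xyz": [-0.47,-0.215,-0.13],"rot": [0,0,0.13]},
    {"xyz": [-0.55,-0.25,-0.13],"rot": [0,0,0.15]},
    {"xyz": [-0.63,-0.29,-0.13],"rot": [0,0,0.17]},
    {"xyz": [-0.71,-0.325,-0.13],"rot": [0,0,0.19]},
    {"xyz": [-0.79,-0.36,-0.13],"rot": [0,0,0.21]},
    {"xyz": [-0.86,-0.393,-0.13],"rot": [0,0,0.225]},
    {"xyz": [-0.9171,-0.4193,-0.13],"rot": [0,0,0.2333]},
    {"xyz": [-0.9171,-0.4193,-0.13],"rot": [0,0,0.2333]},
    {"xyz": [-0.9171,-0.4193,-0.13],"rot": [0,0,0.2333]},
    {"xyz": [-0.9171,-0.4193,-0.13],"rot": [0,0,0.2333]},
  ],
)

```text
clock: 1.4
eef_pos: [0.5108, 0.1985, 0.4564]
tcp_rot: [-0.0, 0.565, 0.825, -0.0]
force: [0.7, -0.2, 0.3]
grip_width: 0.055
gripper_force: 0.0
```

```bash
python3 -c "
from h import *
shot('wrist','w2');measure('w2',True)
steps((.511,.198,.204,21.2))"
```

```text
w2 tab 1283 [512. 196.] [11.3 58.5] 20.7 z [0.1927 0.2141 0.2156] med [0.511  0.1983 0.2141]
w2 tabtop 1200 [512. 196.] [11.3 58.5] 20.7 z [0.2125 0.2142 0.2156] med [0.5117 0.1962 0.2142]
w2 wellfloor 552 [547.8 -83. ] [115.6  39.3] 15.6 z [0.0204 0.031  0.0444] med [ 0.5394 -0.08    0.031 ]
w2 hook 833 [508.6 193.8] [110.3   8.1] 21.5 z [0.1604 0.163  0.1758] med [0.5017 0.1919 0.163 ]
w2 post 289 [550.1 215.1] [51.1 15.3] 6.2 z [0.1575 0.1671 0.1687] med [0.5658 0.2177 0.1671]
t 1.45 grasp pt [0.5104 0.1989 0.2855] yaw 21.28 F [-0.2  0.3 -0.5] w 0.05517053874757449 gf 0.0
[-0.0024, 0.0004, 0.2039] [-0.0001, -0.0002, 0.0004]
```

View pics/w2.png

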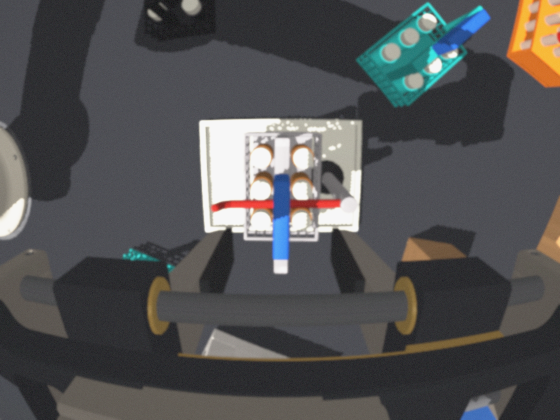

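The wrist view has the tab at (282,215), between the open fingers and across the red hook, with the post at (347,203). The two camera places agree: tab centre (0.512, 0.197), top at 0.215. I descend and grip.

Call:
apply_moves(
  steps=[
    {"xyz": [-0.004,0,0.04],"rot": [0,0,0]},
    {"xyz": [0,0.002,0.08],"rot": [0,0,0]},
    {"xyz": [0,0.002,0.12],"rot": [0,0,0]},
    {"xyz": [0,0.002,0.16],"rot": [0,0,0]},
    {"xyz": [0,0.002,0.19],"rot": [0,0,0]},
    {"xyz": [0,0.002,0.21],"rot": [0,0,0]},
    {"xyz": [0,0.002,0.21],"rot": [0,0,0]},
    {"xyz": [0,0.002,0.21],"rot": [0,0,0]},
  ],
)

```text
clock: 2.12
eef_pos: [0.5117, 0.1988, 0.3729]
tcp_rot: [-0.0, 0.565, 0.825, -0.0]
force: [0.3, 0.1, 0.1]
grip_width: 0.0551
gripper_force: 0.0
```

Call:
apply_moves(
  gripper=1,
  steps=[
    {"xyz": [0,0,0],"rot": [0,0,0]},
    {"xyz": [0,0,0],"rot": [0,0,0]},
    {"xyz": [0,0,0],"rot": [0,0,0]},
    {"xyz": [0,0,0],"rot": [0,0,0]},
    {"xyz": [0,0,0],"rot": [0,0,0]},
    {"xyz": [0,0,0],"rot": [0,0,0]},
    {"xyz": [0,0,0],"rot": [0,0,0]},
    {"xyz": [0,0,0],"rot": [0,0,0]},
  ],
)

```text
clock: 2.78
eef_pos: [0.5117, 0.1983, 0.3728]
tcp_rot: [-0.0, 0.565, 0.825, -0.0]
force: [-2.6, -1.1, 1.3]
grip_width: 0.0118
gripper_force: 30.0
```

Gripped at 11.8 mm, tab held. I lift 30 mm, which keeps the vials below the hook, then slide off along the stand's -x.

Call:
apply_moves(
  steps=[
    {"xyz": [0,0,-0.02],"rot": [0,0,0]},
    {"xyz": [0,0,-0.045],"rot": [0,0,0]},
    {"xyz": [0,0,-0.065],"rot": [0,0,0]},
    {"xyz": [0,0,-0.075],"rot": [0,0,0]},
    {"xyz": [0,0,-0.075],"rot": [0,0,0]},
    {"xyz": [0,0,-0.075],"rot": [0,0,0]},
  ],
)

```text
clock: 3.28
eef_pos: [0.5119, 0.1984, 0.4031]
tcp_rot: [0.0, 0.565, 0.825, 0.0]
force: [-0.6, -0.2, -2.9]
grip_width: 0.0117
gripper_force: 30.0
```

```bash
python3 -c "
from h import *
shot('side','s3')
steps((.511-.932*.13,.198-.362*.13,.231,21.2))
c=load('s3')['color'];cv2.imwrite('pics/s3c.png',cv2.resize(c[190:330,200:400],(800,560)))"
```

```text
t 3.33 grasp pt [0.5117 0.1984 0.2315] yaw 21.2 F [ 0.2 -1.1 -3.1] w 0.012323180901068308 gf 29.99064177274704
[-0.0003, -0.3271, 0.0014] [-0.0001, -0.0, 0.0]
```

View pics/s3c.png

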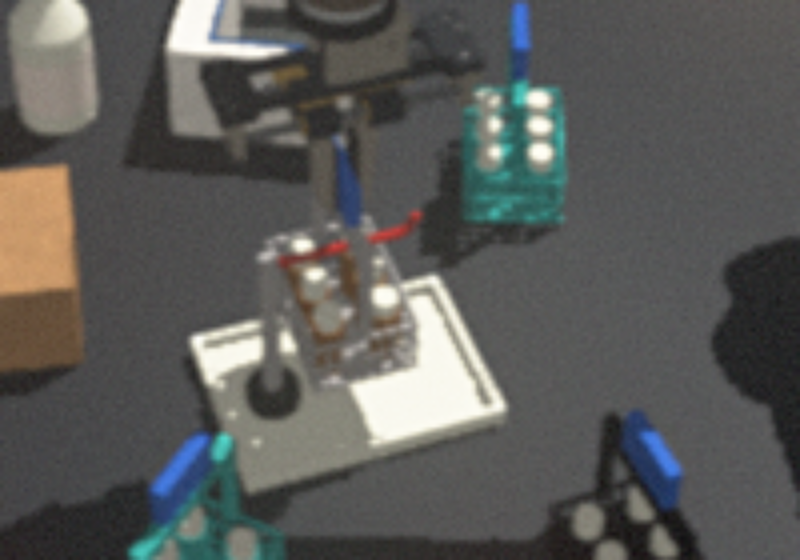

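The basket hangs upright in the fingers with its bar above the hook, and Fz is about -3.1 N, its weight. I slide it off.

Call:
apply_moves(
  steps=[
    {"xyz": [0,-0.02,0],"rot": [0,0,0]},
    {"xyz": [0,-0.05,0],"rot": [0,0,0]},
    {"xyz": [0,-0.08,0],"rot": [0,0,0]},
    {"xyz": [0,-0.11,0],"rot": [0,0,0]},
    {"xyz": [0,-0.14,0],"rot": [0,0,0]},
    {"xyz": [0,-0.17,0],"rot": [0,0,0]},
    {"xyz": [0,-0.2,0],"rot": [0,0,0]},
    {"xyz": [0,-0.23,0],"rot": [0,0,0]},
    {"xyz": [0,-0.26,0],"rot": [0,0,0]},
    {"xyz": [0,-0.29,0],"rot": [0,0,0]},
    {"xyz": [0,-0.31,0],"rot": [0,0,0]},
    {"xyz": [0,-0.33,0],"rot": [0,0,0]},
    {"xyz": [0,-0.33,0],"rot": [0,0,0]},
    {"xyz": [0,-0.33,0],"rot": [0,0,0]},
    {"xyz": [0,-0.33,0],"rot": [0,0,0]},
  ],
)

```text
clock: 4.58
eef_pos: [0.389, 0.1506, 0.4028]
tcp_rot: [0.0, 0.565, 0.825, 0.0]
force: [1.0, 0.6, -3.8]
grip_width: 0.0122
gripper_force: 30.0
```

```bash
python3 -c "
from h import *
steps((.389,.151,.375,21.2),(.579,-.172,.375,-4.8),(.579,-.172,.3,-4.8))"
```

```text
t 4.58 grasp pt [0.3891 0.1507 0.2318] yaw 21.2 F [ 1.   0.6 -3.8] w 0.01220649378412857 gf 29.990715980529785
[0.0008, 0.0005, -0.358] [0.0002, 0.0, -0.0]
[-0.9238, 0.1514, -0.3578] [0.0002, -0.0, 0.1444]
[-0.9238, 0.1513, -0.1703] [0.0002, -0.0, 0.1444]
```

Call:
apply_moves(
  steps=[
    {"xyz": [0,0,-0.04],"rot": [0,0,0]},
    {"xyz": [0,0,-0.1],"rot": [0,0,0]},
    {"xyz": [0,0,-0.16],"rot": [0,0,0]},
    {"xyz": [0,0,-0.22],"rot": [0,0,0]},
    {"xyz": [0,0,-0.28],"rot": [0,0,0]},
    {"xyz": [0,0,-0.33],"rot": [0,0,0]},
    {"xyz": [0,0,-0.358],"rot": [0,0,0]},
    {"xyz": [0,0,-0.358],"rot": [0,0,0]},
  ],
)

```text
clock: 5.25
eef_pos: [0.3893, 0.1507, 0.5486]
tcp_rot: [0.002, 0.565, 0.825, 0.002]
force: [-1.0, -0.2, -3.6]
grip_width: 0.0119
gripper_force: 30.0
```

Call:
apply_moves(
  steps=[
    {"xyz": [-0.03,0.005,0],"rot": [0,0,0.005]},
    {"xyz": [-0.08,0.013,0],"rot": [0,0,0.013]},
    {"xyz": [-0.14,0.023,0],"rot": [0,0,0.022]},
    {"xyz": [-0.2,0.033,0],"rot": [0,0,0.031]},
    {"xyz": [-0.26,0.043,0],"rot": [0,0,0.041]},
    {"xyz": [-0.32,0.052,0],"rot": [0,0,0.05]},
    {"xyz": [-0.38,0.062,0],"rot": [0,0,0.059]},
    {"xyz": [-0.44,0.072,0],"rot": [0,0,0.069]},
    {"xyz": [-0.5,0.082,0],"rot": [0,0,0.078]},
    {"xyz": [-0.56,0.092,0],"rot": [0,0,0.088]},
    {"xyz": [-0.62,0.102,0],"rot": [0,0,0.097]},
    {"xyz": [-0.68,0.111,0],"rot": [0,0,0.106]},
    {"xyz": [-0.74,0.121,0],"rot": [0,0,0.116]},
    {"xyz": [-0.8,0.131,0],"rot": [0,0,0.125]},
    {"xyz": [-0.85,0.139,0],"rot": [0,0,0.133]},
    {"xyz": [-0.89,0.146,0],"rot": [0,0,0.14]},
    {"xyz": [-0.915,0.15,0],"rot": [0,0,0.1444]},
    {"xyz": [-0.9238,0.1514,0],"rot": [0,0,0.1444]},
    {"xyz": [-0.9238,0.1514,0],"rot": [0,0,0.1444]},
    {"xyz": [-0.9238,0.1514,0],"rot": [0,0,0.1444]},
  ],
)

```text
clock: 6.92
eef_pos: [0.5788, -0.1714, 0.5453]
tcp_rot: [-0.001, 0.736, 0.677, -0.0]
force: [-0.8, 0.1, -3.1]
grip_width: 0.0118
gripper_force: 30.0
```

```bash
cat >> h.py <<'E'
def wellview(n,fish=False,sh=(.579,-.172)):
    c=load(n);W=cloud(c,fish);H,S,V=[q.astype(int) for q in cv2.split(cv2.cvtColor(c['color'],cv2.COLOR_BGR2HSV))]
    near=(abs(W[...,0]-sh[0])<.1)&(abs(W[...,1]-sh[1])<.11)
    blue=(abs(H-112)<14)&(S>100)&(V>35);Z=W[...,2]
    for nm,m in(('edge',near&blue&(Z>.095)&(Z<.115)),('tab',near&blue&(Z>.17))):
        if m.sum()>5:print(n,nm,m.sum(),*rect(W[m]),np.percentile(Z[m],[2,98]).round(3))
E
python3 -c "
from h import *
shot('wrist','w4');shot('scene','sc4');shot('side','si4')
wellview('w4',True);wellview('sc4');wellview('si4');wellview('scene');wellview('side');
steps((.579,-.172,.375,-4.8))"
```

```text
w4 edge 338 [ 582.6 -173.3] [148.4 110.2] 84.9 [0.103 0.107]
w4 tab 2584 [ 586.  -162.4] [166.3  41.5] 19.6 [0.36  0.455]
sc4 edge 78 [ 579.4 -172.6] [152.9 111.3] 85.0 [0.103 0.109]
sc4 tab 129 [ 614.3 -174.7] [104.6  93.3] 15.2 [0.328 0.487]
si4 tab 71 [ 580.1 -166. ] [13.6 62.3] 1.3 [0.361 0.414]
scene edge 79 [ 579.3 -173.2] [151.8 110.5] 85.4 [0.103 0.108]
t 7.07 grasp pt [ 0.5787 -0.1711  0.3751] yaw -4.72 F [-1.   0.2 -3. ] w 0.011802554325150571 gf 29.997250735759735
[-0.0022, 0.001, 0.0003] [0.0001, -0.0, 0.0004]
```

View pics/w4.png

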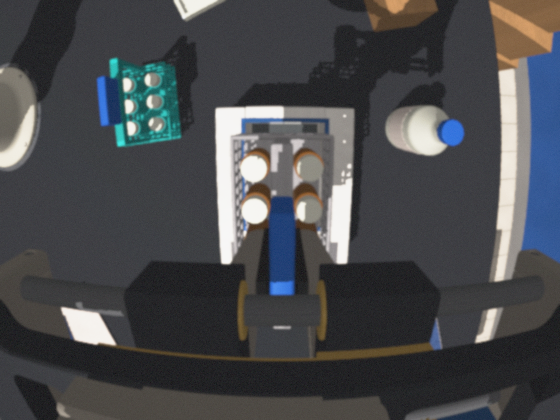

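The wrist view shows the basket over the well, its rim at (285,120) and the vials at (255–308,165–210), aligned with the dryer. The rim fits agree at about (0.580, -0.173). I lower it in two stages.

```bash
python3 -c "
from h import *
steps((.5805,-.172,.375,-4.9),(.5805,-.172,.27,-4.9),(.5805,-.172,.215,-4.9))"
```

```text
t 7.07 grasp pt [ 0.5787 -0.1711  0.3751] yaw -4.72 F [-1.   0.2 -3. ] w 0.011802554325150571 gf 29.997250735759735
[-0.0018, 0.0048, 0.0003] [0.0001, -0.0, 0.001]
[-0.0019, 0.0047, 0.2628] [0.0001, -0.0, 0.001]
[-0.0019, 0.0047, 0.4003] [0.0001, -0.0, 0.001]
```

Call:
apply_moves(
  steps=[
    {"xyz": [-0.002,0.004,0.03],"rot": [0,0,0.001]},
    {"xyz": [-0.002,0.004,0.07],"rot": [0,0,0.001]},
    {"xyz": [-0.002,0.004,0.11],"rot": [0,0,0.001]},
    {"xyz": [-0.002,0.004,0.15],"rot": [0,0,0.001]},
    {"xyz": [-0.002,0.004,0.18],"rot": [0,0,0.001]},
    {"xyz": [-0.002,0.004,0.205],"rot": [0,0,0.001]},
    {"xyz": [-0.002,0.004,0.23],"rot": [0,0,0.001]},
    {"xyz": [-0.002,0.004,0.25],"rot": [0,0,0.001]},
    {"xyz": [-0.002,0.004,0.265],"rot": [0,0,0.001]},
    {"xyz": [-0.002,0.004,0.28],"rot": [0,0,0.001]},
    {"xyz": [-0.002,0.004,0.295],"rot": [0,0,0.001]},
    {"xyz": [-0.002,0.004,0.31],"rot": [0,0,0.001]},
    {"xyz": [-0.002,0.004,0.31],"rot": [0,0,0.001]},
  ],
)

```text
clock: 8.15
eef_pos: [0.5802, -0.1728, 0.4204]
tcp_rot: [-0.001, 0.737, 0.676, -0.0]
force: [1.0, -0.0, -3.0]
grip_width: 0.0118
gripper_force: 30.0
```

```bash
python3 -c "
from h import *
steps((.580,-.172,.215,-4.9),(.580,-.172,.193,-4.9))
shot('side','si5');a=shot('scene','sc5')['color'][125:275,165:325];b=load('si5')['color'][120:270,195:355]
cv2.imwrite('pics/c5.png',np.hstack([cv2.resize(q,(400,375),interpolation=cv2.INTER_CUBIC) for q in (a,b)]))"
```

```text
t 8.15 grasp pt [ 0.5799 -0.1726  0.2494] yaw -4.97 F [ 1. -0. -3.] w 0.01182022776491821 gf 29.9967223405838
[0.0019, -0.0005, 0.0861] [-0.0006, -0.0003, -0.0004]
[0.0018, -0.0004, 0.1411] [-0.0006, -0.0003, -0.0004]
```

View pics/c5.png

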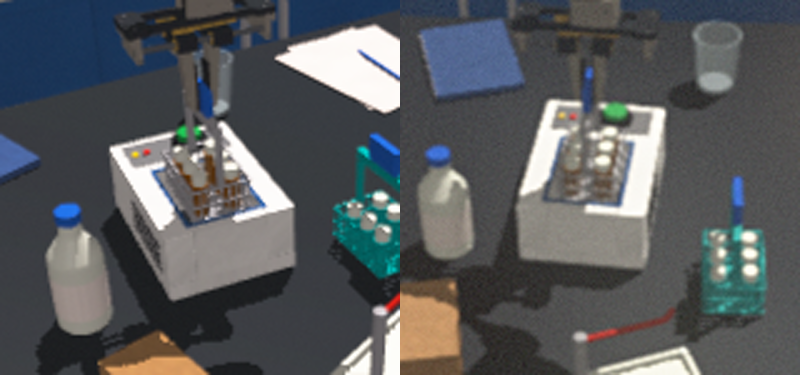

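The basket has entered the well: its floor is below the blue edge with clearance on all sides, and there is no side force. I lower it slowly onto the floor.

Call:
apply_moves(
  steps=[
    {"xyz": [0.001,0,0.015],"rot": [0,0,0]},
    {"xyz": [0.001,0,0.03],"rot": [0,0,0]},
    {"xyz": [0.001,0,0.045],"rot": [0,0,0]},
    {"xyz": [0.001,0,0.06],"rot": [0,0,0]},
    {"xyz": [0.001,0,0.075],"rot": [0,0,0]},
    {"xyz": [0.001,0,0.09],"rot": [0,0,0]},
    {"xyz": [0.001,0,0.1],"rot": [0,0,0]},
    {"xyz": [0.001,0,0.11],"rot": [0,0,0]},
    {"xyz": [0.001,0,0.118],"rot": [0,0,0]},
    {"xyz": [0.001,0,0.125],"rot": [0,0,0]},
    {"xyz": [0.001,0,0.13],"rot": [0,0,0]},
    {"xyz": [0.001,0,0.134],"rot": [0,0,0]},
    {"xyz": [0.001,0,0.134],"rot": [0,0,0]},
    {"xyz": [0.001,0,0.134],"rot": [0,0,0]},
  ],
)

```text
clock: 9.42
eef_pos: [0.5805, -0.1725, 0.3684]
tcp_rot: [0.0, 0.737, 0.676, 0.0]
force: [0.6, -0.2, -2.8]
grip_width: 0.0115
gripper_force: 30.0
```

Call:
apply_moves(
  steps=[
    {"xyz": [0,0,0.002],"rot": [0,0,0]},
    {"xyz": [0,0,0.004],"rot": [0,0,0]},
    {"xyz": [0,0,0.006],"rot": [0,0,0]},
    {"xyz": [0,0,0.006],"rot": [0,0,0]},
    {"xyz": [0,0,0.006],"rot": [0,0,0]},
  ],
)

```text
clock: 9.83
eef_pos: [0.5804, -0.1725, 0.3658]
tcp_rot: [-0.0, 0.737, 0.676, -0.0]
force: [0.2, -0.1, -3.5]
grip_width: 0.0118
gripper_force: 30.0
```

Call:
apply_moves(
  steps=[
    {"xyz": [0,0,0.002],"rot": [0,0,0]},
    {"xyz": [0,0,0.004],"rot": [0,0,0]},
    {"xyz": [0,0,0.005],"rot": [0,0,0]},
    {"xyz": [0,0,0.005],"rot": [0,0,0]},
    {"xyz": [0,0,0.005],"rot": [0,0,0]},
  ],
)

```text
clock: 10.25
eef_pos: [0.5805, -0.1725, 0.3641]
tcp_rot: [0.0, 0.737, 0.676, 0.0]
force: [-0.8, 1.2, -2.3]
grip_width: 0.0118
gripper_force: 30.0
```

Call:
apply_moves(
  steps=[
    {"xyz": [0,0,0.002],"rot": [0,0,0]},
    {"xyz": [0,0,0.004],"rot": [0,0,0]},
    {"xyz": [0,0,0.004],"rot": [0,0,0]},
    {"xyz": [0,0,0.004],"rot": [0,0,0]},
  ],
)

```text
clock: 10.58
eef_pos: [0.5806, -0.1724, 0.364]
tcp_rot: [0.0, 0.737, 0.676, 0.0]
force: [-2.3, 2.3, 6.0]
grip_width: 0.0115
gripper_force: 30.0
```

Contact with the floor: Fz rises to +6 N at grip z 0.193, the expected height. I release, then back off straight up.

Call:
apply_moves(
  gripper=0.4,
  steps=[
    {"xyz": [0,0,0],"rot": [0,0,0]},
    {"xyz": [0,0,0],"rot": [0,0,0]},
    {"xyz": [0,0,0],"rot": [0,0,0]},
    {"xyz": [0,0,0],"rot": [0,0,0]},
    {"xyz": [0,0,0],"rot": [0,0,0]},
    {"xyz": [0,0,0],"rot": [0,0,0]},
    {"xyz": [0,0,0],"rot": [0,0,0]},
    {"xyz": [0,0,0],"rot": [0,0,0]},
  ],
)

```text
clock: 11.25
eef_pos: [0.5804, -0.1725, 0.3622]
tcp_rot: [-0.0, 0.737, 0.676, -0.0]
force: [-0.2, -0.3, -0.3]
grip_width: 0.0551
gripper_force: 0.0
```

Call:
apply_moves(
  steps=[
    {"xyz": [0,0,-0.03],"rot": [0,0,0]},
    {"xyz": [0,0,-0.07],"rot": [0,0,0]},
    {"xyz": [0,0,-0.12],"rot": [0,0,0]},
    {"xyz": [0,0,-0.17],"rot": [0,0,0]},
    {"xyz": [0,0,-0.22],"rot": [0,0,0]},
    {"xyz": [0,0,-0.25],"rot": [0,0,0]},
    {"xyz": [0,0,-0.25],"rot": [0,0,0]},
    {"xyz": [0,0,-0.25],"rot": [0,0,0]},
  ],
)

```text
clock: 11.92
eef_pos: [0.5805, -0.1725, 0.4629]
tcp_rot: [0.001, 0.737, 0.676, 0.0]
force: [0.0, 0.6, -0.2]
grip_width: 0.0553
gripper_force: 0.0
```

```bash
cat >> h.py <<'E'
def check(n,fish=False):
    c=load(n);W=cloud(c,fish);H,S,V=[q.astype(int) for q in cv2.split(cv2.cvtColor(c['color'],cv2.COLOR_BGR2HSV))]
    X,Y,Z=W[...,0],W[...,1],W[...,2];near=lambda x,y,d:(abs(X-x)<d)&(abs(Y-y)<d)
    for nm,m in(('tabtop',near(.58,-.172,.06)&(Z>.199)&(Z<.225)&(abs(H-112)<14)&(S>100)),('button',near(.55,-.292,.04)&(Z>.115)&(Z<.14)&(H>45)&(H<80)&(S>120))):
        if m.sum()>5:print(n,nm,m.sum(),*rect(W[m]),'z',np.percentile(Z[m],[2,50,98]).round(4),'med',np.median(W[m],0).round(4))
E
python3 -c "
from h import *
shot('side','si6');shot('scene','sc6');shot('wrist','w6')
check('si6');check('sc6');check('w6',True)
steps((.550,-.292,.293,-4.9),(.550,-.292,.133,-4.9))
a=load('sc6')['color'][125:275,165:325];b=load('si6')['color'][120:270,195:355]
cv2.imwrite('pics/c6.png',np.hstack([cv2.resize(q,(400,375),interpolation=cv2.INTER_CUBIC) for q in (a,b)]))"
```

```text
si6 tabtop 40 [ 580.  -172.2] [68.1 12.7] 86.8 z [0.1995 0.2077 0.2136] med [ 0.5794 -0.1673  0.2077]
si6 button 36 [ 548.8 -293.5] [35.1 27.9] 57.6 z [0.1233 0.1291 0.1343] med [ 0.5514 -0.2898  0.1291]
sc6 tabtop 49 [ 581.  -170.4] [59.8 12.5] 87.1 z [0.2    0.2051 0.2077] med [ 0.5826 -0.1673  0.2051]
sc6 button 19 [ 561.3 -296.3] [32.1 11.2] 65.6 z [0.1202 0.1249 0.1292] med [ 0.5628 -0.2897  0.1249]
w6 tabtop 1174 [ 581.4 -174.2] [58.8 11.7] 85.0 z [0.203  0.2052 0.2066] med [ 0.5815 -0.1732  0.2052]
w6 button 245 [ 554.7 -281.6] [12.  32.5] 81.0 z [0.1169 0.1249 0.1276] med [ 0.5549 -0.2809  0.1249]
t 12.07 grasp pt [ 0.5798 -0.1721  0.2895] yaw -4.97 F [ 0.8 -0.2 -0.6] w 0.05518609292903537 gf 0.0
[-0.3044, -0.0494, -0.0091] [-0.0009, -0.0004, -0.0004]
[-0.3049, -0.0483, 0.3909] [-0.0009, -0.0004, -0.0004]
```

View pics/c6.png

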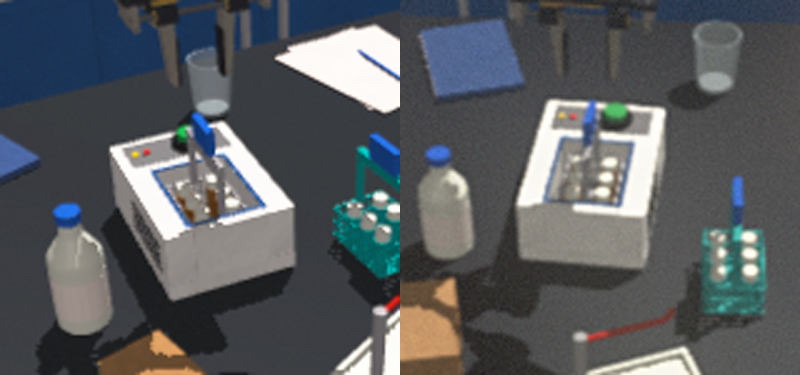

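The basket stands level in the well, released; its tab top at 0.2055 puts the origin at about 0.030. The green button is at scene (240,178), about (0.550, -0.292), top near 0.1255. I close the fingers above it and come down.

Call:
apply_moves(
  gripper=1,
  steps=[
    {"xyz": [-0.04,-0.006,0],"rot": [0,0,0]},
    {"xyz": [-0.1,-0.016,0],"rot": [0,0,0]},
    {"xyz": [-0.16,-0.026,0],"rot": [0,0,0]},
    {"xyz": [-0.22,-0.035,0],"rot": [0,0,0]},
    {"xyz": [-0.27,-0.044,0],"rot": [0,0,0]},
    {"xyz": [-0.304,-0.049,0],"rot": [0,0,0]},
    {"xyz": [-0.304,-0.049,0.05],"rot": [0,0,0]},
    {"xyz": [-0.304,-0.049,0.1],"rot": [0,0,0]},
    {"xyz": [-0.304,-0.049,0.15],"rot": [0,0,0]},
    {"xyz": [-0.304,-0.049,0.2],"rot": [0,0,0]},
    {"xyz": [-0.304,-0.049,0.25],"rot": [0,0,0]},
    {"xyz": [-0.304,-0.049,0.29],"rot": [0,0,0]},
    {"xyz": [-0.304,-0.049,0.32],"rot": [0,0,0]},
    {"xyz": [-0.304,-0.049,0.335],"rot": [0,0,0]},
    {"xyz": [-0.304,-0.049,0.335],"rot": [0,0,0]},
    {"xyz": [-0.304,-0.049,0.335],"rot": [0,0,0]},
  ],
)

```text
clock: 13.4
eef_pos: [0.5505, -0.292, 0.3286]
tcp_rot: [0.0, 0.737, 0.676, 0.0]
force: [0.7, -0.5, 0.3]
grip_width: -0.0001
gripper_force: 0.0
```

```bash
python3 -c "
from h import *
steps((.550,-.292,.1445,-4.9),(.550,-.292,.1385,-4.9))"
```

```text
t 13.4 grasp pt [ 0.5506 -0.292   0.1576] yaw -4.96 F [ 0.7 -0.5  0.3] w -0.0001351117503606016 gf 0.0
[-0.0002, -0.0014, 0.0328] [0.0001, 0.0, -0.0004]
[-0.0002, -0.0014, 0.0478] [0.0001, 0.0, -0.0004]
```

Call:
apply_moves(
  steps=[
    {"xyz": [0,0,0.01],"rot": [0,0,0]},
    {"xyz": [0,0,0.02],"rot": [0,0,0]},
    {"xyz": [0,0,0.028],"rot": [0,0,0]},
    {"xyz": [0,0,0.034],"rot": [0,0,0]},
    {"xyz": [0,0,0.04],"rot": [0,0,0]},
    {"xyz": [0,0,0.045],"rot": [0,0,0]},
    {"xyz": [0,0,0.045],"rot": [0,0,0]},
    {"xyz": [0,0,0.045],"rot": [0,0,0]},
  ],
)

```text
clock: 14.07
eef_pos: [0.5506, -0.2921, 0.3115]
tcp_rot: [0.001, 0.737, 0.676, 0.0]
force: [-1.2, 0.5, 4.9]
grip_width: 0.0001
gripper_force: 3.2
```

Call:
apply_moves(
  steps=[
    {"xyz": [0,0,0.003],"rot": [0,0,0]},
    {"xyz": [0,0,0.006],"rot": [0,0,0]},
    {"xyz": [0,0,0.008],"rot": [0,0,0]},
    {"xyz": [0,0,0.008],"rot": [0,0,0]},
    {"xyz": [0,0,0.008],"rot": [0,0,0]},
  ],
)

```text
clock: 14.48
eef_pos: [0.5507, -0.2921, 0.3112]
tcp_rot: [0.001, 0.737, 0.676, -0.0]
force: [-8.2, 5.7, 21.5]
grip_width: 0.0005
gripper_force: 10.4
```

Bottomed on the stop: 21.5 N and no further travel, so the button is fully in. I retract.

Call:
apply_moves(
  steps=[
    {"xyz": [0,0,-0.01],"rot": [0,0,0]},
    {"xyz": [0,0,-0.04],"rot": [0,0,0]},
    {"xyz": [0,0,-0.09],"rot": [0,0,0]},
    {"xyz": [0,0,-0.15],"rot": [0,0,0]},
    {"xyz": [0,0,-0.21],"rot": [0,0,0]},
    {"xyz": [0,0,-0.27],"rot": [0,0,0]},
    {"xyz": [0,0,-0.32],"rot": [0,0,0]},
    {"xyz": [0,0,-0.35],"rot": [0,0,0]},
    {"xyz": [0,0,-0.35],"rot": [0,0,0]},
    {"xyz": [0,0,-0.35],"rot": [0,0,0]},
    {"xyz": [0,0,-0.35],"rot": [0,0,0]},
  ],
)

```text
clock: 15.4
eef_pos: [0.5502, -0.2918, 0.4451]
tcp_rot: [-0.001, 0.737, 0.676, -0.0]
force: [-0.6, 0.1, -0.7]
grip_width: 0.0003
gripper_force: 0.0
```

```bash
python3 -c "
from h import *
shot('side','si7');shot('scene','sc7');shot('wrist','w7')
check('si7');check('sc7');check('w7',True);steps()"
```

```text
si7 tabtop 40 [ 579.4 -170.4] [61. 12.] 84.4 z [0.2008 0.2069 0.2119] med [ 0.5799 -0.1652  0.2069]
si7 button 37 [ 551.  -288.9] [28.  32.8] 26.8 z [0.1219 0.1305 0.1337] med [ 0.5506 -0.2881  0.1305]
sc7 tabtop 48 [ 580.9 -170. ] [60.1 12.4] 86.8 z [0.1997 0.2052 0.2076] med [ 0.5819 -0.1643  0.2052]
sc7 button 19 [ 561.6 -295.5] [33.9 11.1] 65.7 z [0.1184 0.1258 0.1309] med [ 0.563  -0.2889  0.1258]
w7 tabtop 1448 [ 581.  -175.2] [59.  11.8] 84.5 z [0.2017 0.2052 0.2068] med [ 0.5809 -0.1765  0.2052]
w7 button 1123 [ 553.1 -295.5] [38.2 35.9] 82.3 z [0.1165 0.1262 0.1278] med [ 0.5528 -0.2933  0.1262]
t 15.55 grasp pt [ 0.5498 -0.2915  0.2742] yaw -4.97 F [0.1 0.1 0.6] w 0.00031343805065902247 gf 0.0
```

The button is back up at 0.126, the basket is unmoved in the well and the arm is clear of everything, so I hand in.

```bash
python3 -c "
from h import *
print(r.job_done())"
```

```text
the job is handed in; nothing more can be done
None
```

The steel basket stands level and released in the dryer's well, the green start button was pressed fully in and is back up, and the job was handed in at about 15.6 s; no verdict was returned.

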